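Find and release the latched key on the workshop switch box

ROBOT

A 6-joint arm with a two-finger parallel gripper is mounted at the origin on the work surface. World frame = base frame: x ahead of the robot, y to its left, z up, the work surface at z = 0. Lengths are in m, angles in rad, forces in N, time in s.
With the tool pointing down it reaches from about 0.375 to 0.9 m from the base axis. Payload 3.1 kg.
Tool frame: the origin (TCP) lies midway between the tips of the shut fingers; the grasp point (between the pads) lies 19 mm behind it; z points along the fingers, y is the direction in which the jaws open and shut (so a half turn about z gives the same grasp; the last joint's range is limited). The gripper opens to 85 mm and grips with 20 to 120 N. Pads are 22 mm wide; open, the fingers measure 114 mm over their backs; the gripper's body (76 mm by 85 mm) begins 54 mm behind the grasp point. The pads swing forward as they close: fully open they stand 13 mm farther back than shut.
Start: joints at [-1.476, 0.527, 1.433, -0, 1.181, -0.178], TCP at [0.168, -0.602, 0.231] pointing down, gripper open.
Joint ranges: [-3.08, 3.08], [-0.75, 2.2], [0.22, 2.44], [-1.43, 4.57], [0, 2.65], [-2.85, 2.85]. Speed limits (rad/s): [2.79, 2.79, 3.14, 3.14, 3.14, 3.14].

INTERFACE

Orientations are given as a unit quaternion [x, y, z, w].
In Python, from station import manip gives the robot as it stands.
- The arm moves only by the tool servo_tool, never from a script. Its argument "motion" is a list of rows, each a list of 7 numbers: the shift along the tool's x, y, z in mm, then the turn, a rotation vector about the tool's x, y, z in rad, then the opening, from -1 (shut) to 1 (fully open), so that 0 is half open. In form: [[x, y, z, rx, ry, rz, hand], ...]. A call has 1 to 12 rows; each row shifts and turns the pose as measured when the row begins, along the tool's axes as they then stand; what a row does not reach is not made up. A row lasts 1/12 s, in which the tool goes at most 41.7 mm and 7.16 degrees, less where a joint would pass 70% of its speed; a pose out of reach is approached as far as the arm can. A call with a gripper value outside its range is refused whole. The fingers move at their own pace and stop on an object; "grip_force" is the grip in N (left out, the last holds). Time passes only in rows, so rows that do not move let the fingers close. It gives the time, the measured TCP pose, the force and the opening at its end, in the units of the state.
- manip.sense(): the state, without advancing time (a new reading comes with each control period).
- manip.snapshot(name): name is "scene" or "top" or "wrist"; returns a dict with "frame" (400x640x3 uint8, red, green, blue), "mtx" (3x3 intrinsics, pixels), "world_from_camera" (4x4, takes a point from camera to world coordinates). Camera axes: x right, y up, looking along -z (the intrinsics and any distortion apply to the point x, -y, -z); pixel columns grow to the right and rows downward; lengths in m; the calibration is good to about 2 mm. A picture is of the moment at which its call begins. There is no depth.
- manip.sign_off(): hands the job in, once; it reports no verdict.
The state is a dict: "t": time; "q": joint angles; "qd": joint speeds; "tau": joint torques, N m; "tcp_pos": TCP position; "tool_rot": TCP orientation; "force": force on the tool from outside, world axes, zero at the start; "ft_torque": the same for the moment, N m; "finger_gap": opening from 0.0 (shut) to 1.0 (fully open).
Only numpy, scipy, OpenCV 4.12 (cv2) and the standard library are available. Lean on these libraries where they do the work, as an engineer would, in place of code of your own. Each camera call takes 0.05 s, during which the arm holds its last target.

TASK

One of the four identical keys on the green switch box is latched down under its cap, so the flag under the clear cover stands up. You cannot see which one: feel for it with light taps of a fingertip (an unlatched key stands firm, the latched one has a slack cap that sinks easily), then press only that key right down and let it come up, so that the flag drops flat. Do not push the firm keys down, and leave the loose things around the box where they are.

Things in the scene. Friction and masses are not known exactly. Their poses are not given: they have to be found in the camera images.
- panel: Fixed green switch box on the bench: 130 (x) x 270 (y) x 60 mm high. Origin at the centre of its underside, z up, y along the row of keys, x towards the side away from the keys (flag side). Four identical keys in a row 25 mm to the -x side of its centre; a clear flag cover 46 x 62 mm, 38 mm above the box, 35 mm to the +x side.
- key_1_top (a point): Centre of the top face of key 1 (at the +y end of the row), a flat grey round cap 29 mm across on a black rubber boot, 18 mm proud of the box, its top 78.5 mm above the bench; z up. Keys are 56 mm apart. All four caps rest at the same height, also over the latched plunger.
- key_2_top (a point): Centre of the top face of key 2 (second from the +y end), a flat grey round cap 29 mm across on a black rubber boot, 18 mm proud of the box, its top 78.5 mm above the bench; z up. Keys are 56 mm apart. All four caps rest at the same height, also over the latched plunger.
- key_3_top (a point): Centre of the top face of key 3 (third from the +y end), a flat grey round cap 29 mm across on a black rubber boot, 18 mm proud of the box, its top 78.5 mm above the bench; z up. Keys are 56 mm apart. All four caps rest at the same height, also over the latched plunger.
- key_4_top (a point): Centre of the top face of key 4 (at the -y end of the row), a flat grey round cap 29 mm across on a black rubber boot, 18 mm proud of the box, its top 78.5 mm above the bench; z up. Keys are 56 mm apart. All four caps rest at the same height, also over the latched plunger.
- key_1 (a joint): How far this key's cap is pressed down, m: 0 at rest, 0.0105 at its stop. ANY key when NOT latched: the plunger is right under the cap, so the cap stands firm up to about 3.7 N, then yields about 1.5 mm per newton. Pushed with more than 6 N it counts as switched, which is a failure.
- key_2 (a joint): How far this key's cap is pressed down, m: 0 at rest, 0.0105 at its stop. ANY key when LATCHED (just one of the four is): the cap sinks 5 to 6 mm with under 1 N, then turns firm up to about 7.5 N. Pressed on to 9 mm or the stop (about 10 N) the latch lets go; take the finger away and the cap comes up. Pressing again does not latch it.
- key_3 (a joint): How far this key's cap is pressed down, m: 0 at rest, 0.0105 at its stop. Feel: see key_1 (not latched) and key_2 (latched).
- key_4 (a joint): How far this key's cap is pressed down, m: 0 at rest, 0.0105 at its stop. Feel: see key_1 (not latched) and key_2 (latched).
- flag (a joint): Hinged flag 48 x 26 mm under the clear cover, rad: about 1.4 standing upright (red side towards the keys) while a key is latched, 0 lying flat (white side up) when none is. It cannot be touched; it follows the latched plunger.
- screw_jar_mid (a point): Loose glass jar with yellow cap, 52 mm across, 75 mm high, beside the +y end of the box; point at its centre, half-way up. To be left alone.
- tape_roll_mid (a point): Loose blue ring of tape, 84 mm across, 22 mm high, beside the -y end of the box; point at its centre, half-way up. To be left alone.
- oil_bottle_mid (a point): Loose white bottle with red cap, 52 mm across, 140 mm high, far to the +y side; point at its centre, half-way up. To be left alone.
- steel_slug_mid (a point): Loose steel cylinder, 38 mm across, 50 mm high, far to the -y side; point at its centre, half-way up. To be left alone.
- screwdriver_grip (a point): Loose screwdriver lying on the bench on the -x side of the box (robot's side); point at its grip. To be left alone.
- wrench_grip (a point): Loose steel wrench lying on the bench on the +x side of the box; point at its grip. To be left alone.
- brush_grip (a point): Loose brush lying far to the -y side; point at its grip. To be left alone.

How it is judged:
On the way:
1. the latched key has been pressed and let go, and the flag has dropped (value of joint flag below 0.3 rad), for 0.2 s.
At the end, for the whole second after the job is handed in: The flag lies flat (within 0.2 rad), all four keys are up (within 1.5 mm) and every loose thing is within 20 mm of where it was (value of joint flag below 0.2 rad and value of joint each of key_1, key_2, key_3, key_4 below 0.0015 m and distance of each of screw_jar_mid, tape_roll_mid, oil_bottle_mid, steel_slug_mid, screwdriver_grip, wrench_grip, brush_grip from where it was at the start of the episode below 0.02 m); the robot touches nothing.
It fails at once if a key that is not latched is pushed harder than a light tap (more than 6 N; the latched key sinks over 5 mm before it resists that much, and does not count) ((value of joint flag above 1.28 rad and contact force between anything else and key_1_c0 above 6 N and value of joint key_1 below 0.0047 m) or (value of joint flag above 1.28 rad and contact force between anything else and key_2_c0 above 6 N and value of joint key_2 below 0.0047 m) or (value of joint flag above 1.28 rad and contact force between anything else and key_3_c0 above 6 N and value of joint key_3 below 0.0047 m) or (value of joint flag above 1.28 rad and contact force between anything else and key_4_c0 above 6 N and value of joint key_4 below 0.0047 m) or (value of joint flag below 0.3 rad and contact force between anything else and key_1_c0 above 6 N) or (value of joint flag below 0.3 rad and contact force between anything else and key_2_c0 above 6 N) or (value of joint flag below 0.3 rad and contact force between anything else and key_3_c0 above 6 N) or (value of joint flag below 0.3 rad and contact force between anything else and key_4_c0 above 6 N)).
It fails at once if one of the loose things around the box is moved by more than 20 mm, picked up or carried (distance of any of screw_jar_mid, tape_roll_mid, oil_bottle_mid, steel_slug_mid, screwdriver_grip, wrench_grip, brush_grip from where it was at the start of the episode above 0.02 m).
It also fails if it takes over 42 s, if anything falls off the work surface, if the arm or the gripper's body presses on something with over 40 N, if the wrist force passes 120 N, or if a joint passes its speed limit or range.

## Working session

There is one attempt and no reset: what is moved stays moved. The work goes in short steps, Python scripts to look and compute and a tool call to move; the robot and the scene stay as the last step left them, time stands still between calls to the robot, and variables do not carry over. Pictures are saved under pics/ and viewed, and the job is handed in when it is done.

Besides the shell and the picture viewer there is one more tool, called as name(argument=value, ...), one argument or row to a line, values as JSON. servo_tool: Moves the arm, as the interface text tells. Its arguments: {"type":"object","properties":{"motion":{"type":"array"},"grip_force":{"type":"number"}},"required":["motion"]}

```bash
ls; mkdir -p pics; cat > h.py <<'E'
from station import manip
import numpy as np, cv2
def snap(n,f):
    s=manip.snapshot(n); cv2.imwrite('pics/'+f+'.png',s['frame'][:,:,::-1]); np.savez('pics/'+f+'.npz',f=s['frame'],K=s['mtx'],T=s['world_from_camera']); return s
def ray(d,u,v):
    K=d['K'];T=d['T']; p=np.linalg.inv(K)@[u,v,1]; r=T[:3,:3]@[p[0],-p[1],-p[2]]; return T[:3,3],r/np.linalg.norm(r)
def onz(d,u,v,z):
    o,r=ray(d,u,v); return o+r*(z-o[2])/r[2]
E
python3 - <<'E'
from h import *
for n in ['scene','top','wrist']:
    s=snap(n,n+'0'); print(n,s['mtx'].round(1).tolist(),s['world_from_camera'].round(3).tolist(), [k for k in s])
print(manip.sense())
E
```

```text
pics
scene [[466.0, 0.0, 316.9], [0.0, 466.0, 193.6], [0.0, 0.0, 1.0]] [[0.709, -0.517, 0.479, 1.198], [0.705, 0.511, -0.492, -0.658], [0.01, 0.687, 0.727, 1.091], [0.0, 0.0, 0.0, 1.0]] ['frame', 'mtx', 'world_from_camera']
top [[372.6, 0.0, 323.2], [0.0, 372.6, 199.9], [0.0, 0.0, 1.0]] [[0.016, 0.993, -0.121, 0.379], [-1.0, 0.016, -0.001, -0.019], [0.001, 0.121, 0.993, 1.37], [0.0, 0.0, 0.0, 1.0]] ['frame', 'mtx', 'world_from_camera']
wrist [[353.2, 0.0, 315.2], [0.0, 353.2, 201.3], [0.0, 0.0, 1.0]] [[0.269, 0.93, 0.25, 0.231], [-0.963, 0.261, 0.067, -0.584], [-0.003, -0.259, 0.966, 0.373], [0.0, 0.0, 0.0, 1.0]] ['frame', 'mtx', 'world_from_camera']
{'t': 0.15, 'q': array([-1.47648126e+00,  5.28305564e-01,  1.43360461e+00, -2.01427992e-05,
        1.18139832e+00, -1.78507529e-01]), 'qd': array([ 0.00102389, -0.00312575, -0.00182712, -0.00124554, -0.00098438,
        0.00166003]), 'tau': array([ 5.75085542e-04, -4.42744732e+01, -1.78275561e+01, -2.13584658e-04,
        5.60640270e-03, -1.00611129e-05]), 'tcp_pos': array([ 0.16837266, -0.60132417,  0.23052696]), 'tool_rot': array([ 9.90709512e-01,  1.35992377e-01,  2.67987134e-05, -8.57553718e-04]), 'force': array([-0.58282275,  0.44890097, -0.45175361]), 'ft_torque': array([-0.01262858,  0.03030556, -0.01785934]), 'finger_gap': 1.00237418301868}
```

View pics/scene0.png

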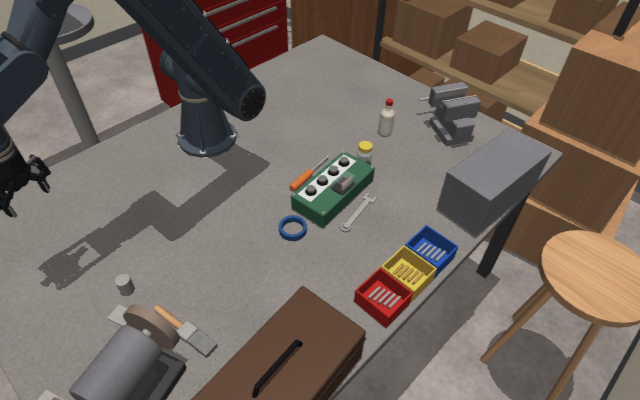

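View pics/top0.png

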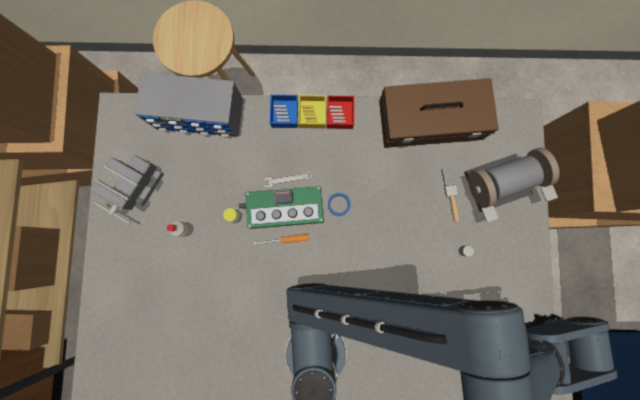

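View pics/wrist0.png

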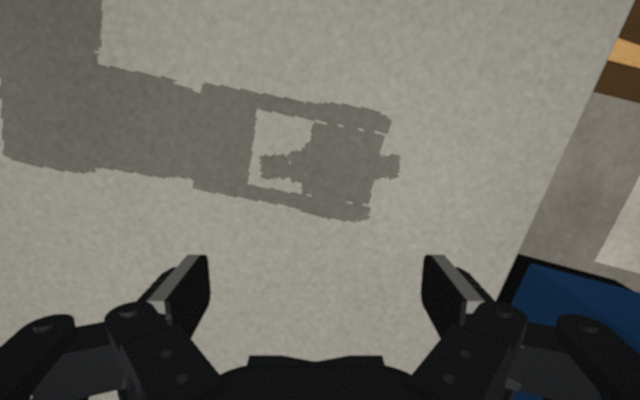

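The scene view shows the green box with four dark keys at about (311,190) to (344,160). The top view shows the keys from (261,215) to (308,212), with the jar at (231,215), tape at (339,204) and screwdriver at (285,240). I'll zoom in and measure.

```bash
python3 - <<'E'
from h import *
for n,(x0,y0,x1,y1) in {'top0':(220,165,360,255),'scene0':(270,130,410,250)}.items():
    im=cv2.imread(f'pics/{n}.png')[y0:y1,x0:x1]
    cv2.imwrite(f'pics/{n}_z.png',cv2.resize(im,None,fx=5,fy=5,interpolation=cv2.INTER_CUBIC))
d=np.load('pics/top0.npz')
for p in [(261,215),(277,214),(292,213),(308,212)]: print(onz(d,*p,.0785).round(4))
E
```

```text
[0.4795 0.1968 0.0785]
[0.4839 0.1414 0.0785]
[0.4882 0.0894 0.0785]
[0.4926 0.0338 0.0785]
```

View pics/top0_z.png

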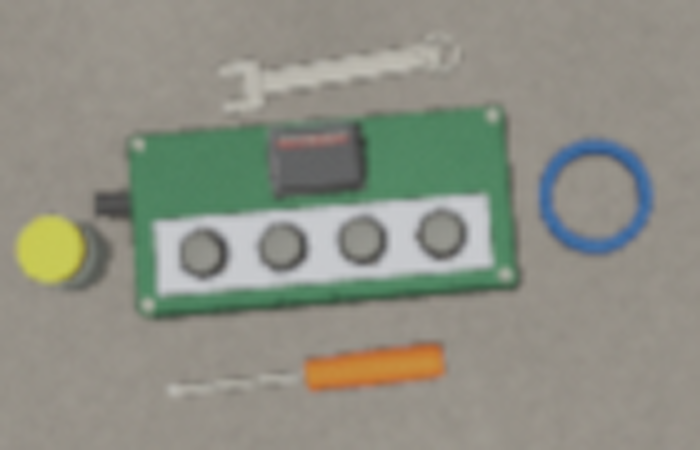

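View pics/scene0_z.png

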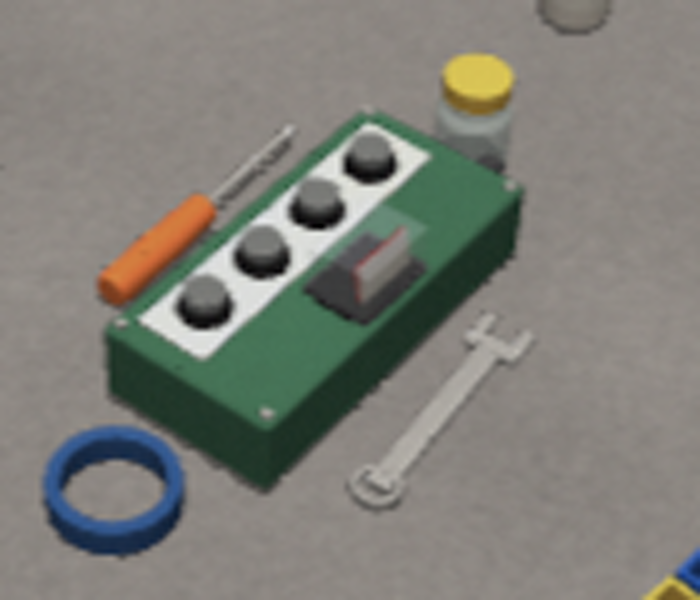

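```bash
cat >> h.py <<'E'
def tri(rays):
    A=np.zeros((3,3));b=np.zeros(3)
    for o,r in rays:
        P=np.eye(3)-np.outer(r,r);A+=P;b+=P@o
    p=np.linalg.solve(A,b); return p,[np.linalg.norm((np.eye(3)-np.outer(r,r))@(p-o)) for o,r in rays]
def totool(v):
    from scipy.spatial.transform import Rotation as R
    s=manip.sense(); return R.from_quat(s['tool_rot']).inv().apply(np.asarray(v)-s['tcp_pos'])*1000
E
python3 - <<'E'
from h import *
dt=np.load('pics/top0.npz');ds=np.load('pics/scene0.npz')
f=lambda p,o:((p[0]+.5)/5-.5+o[0],(p[1]+.5)/5-.5+o[1])
for a,b in zip([(204,252),(282,246),(361,239),(442,233)],[(371,153),(318,196),(263,245),(205,293)]):
    p,e=tri([ray(dt,*f(a,(220,165))),ray(ds,*f(b,(270,130)))]); print(p.round(4),np.round(e,4), onz(dt,*f(a,(220,165)),.0785).round(4))
print(totool([.44,.117,.25]), totool([.44,.117,.25])/20)
E
```

```text
[0.4804 0.2006 0.07  ] [0.0003 0.0003] [0.4795 0.1989 0.0785]
[0.4852 0.1458 0.0715] [0.0001 0.0001] [0.4846 0.1449 0.0785]
[0.4909 0.0906 0.0702] [0.0002 0.0002] [0.4903 0.0901 0.0785]
[0.4961 0.0343 0.072 ] [0.0001 0.0001] [0.4954 0.0339 0.0785]
[ 455.14407681 -618.59465244  -18.29615042] [ 22.75720384 -30.92973262  -0.91480752]
```

servo_tool(
  motion=[
    [24,-15,-1,0,0,0,-1],
    [24,-15,-1,0,0,0,-1],
    [24,-15,-1,0,0,0,-1],
    [24,-15,-1,0,0,0,-1],
    [24,-15,-1,0,0,0,-1],
    [24,-15,-1,0,0,0,-1],
    [24,-15,-1,0,0,0,-1],
    [24,-15,-1,0,0,0,-1],
    [24,-15,-1,0,0,0,-1],
    [24,-15,-1,0,0,0,-1],
    [24,-15,-1,0,0,0,-1],
    [24,-15,-1,0,0,0,-1],
  ],
)

```text
t: 1.15
tcp_pos: [0.4016, -0.344, 0.2386]
tool_rot: [0.992, 0.13, -0.002, -0.003]
force: [-0.3, -1.6, -0.1]
finger_gap: 0.003
```

```bash
python3 -c "
from h import *
s=manip.sense();print(s['tcp_pos'],s['q'],s['force'],s['finger_gap']);print(totool([.43,.117,.25]))"
```

```text
[ 0.40164479 -0.3440326   0.23856445] [-9.19650237e-01  3.91678568e-01  1.66022655e+00 -2.02716866e-04
  1.09582531e+00  3.90711767e-01] [-0.29287017 -1.56234827 -0.13611866] 0.0034875543453702293
[ 146.12988449 -438.22892239   -9.34455436]
```

servo_tool(
  motion=[
    [12,-36,-1,0,0,0.015,-1],
    [12,-36,-1,0,0,0.015,-1],
    [12,-36,-1,0,0,0.015,-1],
    [12,-36,-1,0,0,0.015,-1],
    [12,-36,-1,0,0,0.015,-1],
    [12,-36,-1,0,0,0.015,-1],
    [12,-36,-1,0,0,0.015,-1],
    [12,-36,-1,0,0,0.015,-1],
    [12,-36,-1,0,0,0.015,-1],
    [12,-36,-1,0,0,0.015,-1],
    [12,-36,-1,0,0,0.015,-1],
    [0,0,0,0,0,0,-1],
  ],
)

```text
t: 2.15
tcp_pos: [0.4627, 0.0902, 0.2502]
tool_rot: [0.999, 0.044, 0.0, -0.002]
force: [-0.5, -0.9, 0.1]
finger_gap: -0.002
```

```bash
python3 -c "
from h import *
s=snap('wrist','w1');s=manip.sense();print(s['tcp_pos'],s['tool_rot'],s['force'],s['finger_gap'],s['t'])"
```

```text
[0.4620121  0.08794825 0.24988392] [ 9.99006352e-01  4.45482910e-02 -4.63661951e-04 -1.24224899e-03] [0.06825937 0.3769552  0.9052578 ] -0.0015344475016979549 2.2
```

View pics/w1.png

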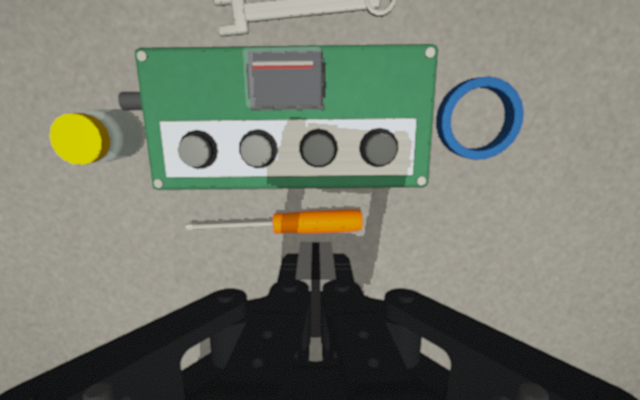

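The wrist view shows the caps at about (197,150), (258,148), (318,148) and (380,148). The finger tips are at (316,245) and the flag is standing at (282,64). Next I'll measure the caps more closely.

```bash
python3 - <<'E'
from h import *
im=cv2.imread('pics/w1.png')[120:180,170:410]
z=cv2.resize(im,None,fx=3.3,fy=3.3,interpolation=cv2.INTER_CUBIC); cv2.imwrite('pics/w1z.png',z)
g=cv2.imread('pics/w1.png');hs=cv2.cvtColor(g,cv2.COLOR_BGR2HSV)
# caps+boots inside white plate: cap grey vs dark boot
v=g.mean(2)
for u in (197,258,318,380): print(v[148,u-22:u+23].astype(int).tolist()); print(v[126:172,u].astype(int).tolist())
E
```

```text
[213, 208, 192, 161, 143, 141, 143, 143, 143, 144, 146, 143, 144, 145, 144, 145, 147, 148, 147, 148, 149, 149, 149, 150, 150, 150, 152, 152, 152, 150, 148, 140, 119, 85, 61, 46, 35, 28, 27, 35, 46, 89, 158, 201, 214]
[213, 214, 207, 182, 121, 50, 41, 41, 41, 52, 84, 118, 138, 146, 149, 150, 151, 150, 151, 150, 149, 149, 149, 149, 149, 148, 148, 148, 147, 147, 147, 146, 146, 146, 146, 144, 144, 142, 138, 130, 103, 79, 124, 180, 208, 214]
[215, 212, 192, 137, 107, 132, 143, 147, 147, 148, 148, 149, 149, 149, 149, 150, 150, 151, 153, 152, 153, 154, 153, 154, 154, 154, 155, 155, 155, 157, 157, 156, 153, 145, 122, 83, 50, 42, 49, 51, 76, 125, 163, 175, 176]
[215, 213, 196, 140, 67, 46, 50, 47, 59, 93, 127, 146, 154, 155, 155, 155, 156, 154, 154, 154, 154, 154, 153, 154, 153, 153, 153, 152, 151, 150, 151, 150, 149, 150, 149, 148, 148, 148, 141, 124, 87, 102, 168, 207, 216, 216]
[179, 177, 158, 109, 48, 37, 55, 78, 95, 101, 102, 104, 104, 103, 103, 105, 105, 105, 105, 105, 106, 107, 107, 107, 108, 108, 109, 107, 107, 108, 108, 108, 109, 109, 108, 108, 102, 88, 62, 36, 48, 98, 148, 174, 181]
[175, 162, 123, 66, 35, 32, 37, 54, 79, 97, 105, 107, 110, 109, 109, 108, 108, 109, 108, 107, 106, 107, 107, 108, 106, 106, 106, 104, 104, 105, 104, 104, 103, 103, 102, 103, 103, 100, 89, 69, 73, 132, 172, 181, 181, 181]
[161, 110, 51, 34, 34, 35, 45, 64, 83, 98, 104, 106, 106, 105, 107, 109, 107, 107, 107, 109, 108, 107, 109, 110, 109, 108, 109, 107, 107, 108, 107, 106, 107, 106, 107, 106, 103, 100, 85, 90, 139, 175, 184, 183, 183]
[208, 183, 121, 63, 49, 47, 56, 82, 101, 106, 107, 109, 110, 108, 107, 109, 109, 110, 109, 108, 110, 109, 109, 108, 107, 108, 107, 107, 105, 106, 106, 105, 106, 105, 104, 104, 101, 97, 80, 66, 107, 156, 177, 181, 180, 182]
```

View pics/w1z.png

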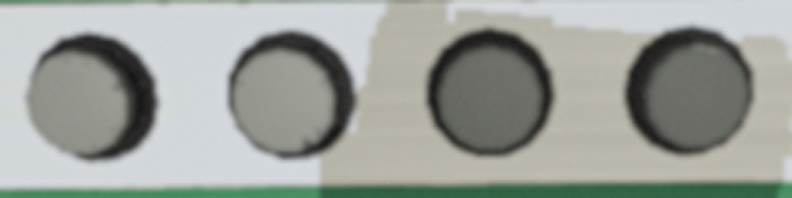

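```bash
python3 - <<'E'
from h import *
w=np.load('pics/w1.npz');dt=np.load('pics/top0.npz');ds=np.load('pics/scene0.npz')
f=lambda p,o:((p[0]+.5)/5-.5+o[0],(p[1]+.5)/5-.5+o[1])
W=[(193.2,151),(255.5,150.3),(318,149.3),(380.5,148.5)]
P=[]
for a,b,c in zip([(204,252),(282,246),(361,239),(442,233)],[(371,153),(318,196),(263,245),(205,293)],W):
    p,e=tri([ray(w,*c),ray(dt,*f(a,(220,165))),ray(ds,*f(b,(270,130)))])
    q=onz(w,*c,.0785);P.append(q); print(p.round(4),np.round(e,4),q.round(4))
P=np.array(P);print(np.linalg.norm(np.diff(P,axis=0),axis=1), np.degrees(np.arctan2(*(P[0]-P[3])[:2])))
s=manip.sense();print(s['tcp_pos'])
for q in P: print(totool([q[0],q[1],.105]).round(1))
E
```

```text
[0.4794 0.2023 0.0697] [0.0029 0.002  0.001 ] [0.4794 0.202  0.0785]
[0.4846 0.1469 0.0708] [0.0014 0.0012 0.0003] [0.4849 0.1469 0.0785]
[0.4904 0.0911 0.0697] [0.0008 0.0008 0.0002] [0.4907 0.0917 0.0785]
[0.4958 0.0348 0.0712] [0.0006 0.0007 0.0001] [0.4963 0.0368 0.0785]
[0.05544239 0.05544834 0.05525542] -5.855837762029292
[0.4620121  0.08794825 0.24988392]
[  27.6 -111.7  145.1]
[ 28.2 -56.3 145. ]
[ 29.1  -0.8 144.9]
[ 29.8  54.4 144.7]
```

servo_tool(
  motion=[
    [5,0,15,0,0,0,-1],
    [5,0,15,0,0,0,-1],
    [5,0,15,0,0,0,-1],
    [5,0,15,0,0,0,-1],
    [5,0,15,0,0,0,-1],
    [4,0,15,0,0,0,-1],
    [0,0,15,0,0,0,-1],
    [0,0,15,0,0,0,-1],
    [0,0,15,0,0,0,-1],
    [0,0,12,0,0,0,-1],
    [0,0,2,0,0,0,-1],
    [0,0,0,0,0,0,-1],
  ],
)

```text
t: 3.2
tcp_pos: [0.4917, 0.0784, 0.0941]
tool_rot: [0.999, 0.042, -0.001, 0.001]
force: [-0.0, 0.7, 0.2]
finger_gap: -0.001
```

```bash
python3 -c "
from h import *
s=snap('wrist','w2');s=manip.sense();print(s['tcp_pos'],s['tool_rot'],s['force'],s['finger_gap'],s['t'])
print(totool([.4906,.0915,.0785]))"
```

```text
[0.49171815 0.07843822 0.09431681] [ 0.99911481  0.04202747 -0.00110882  0.00143178] [0.4266283  0.12989514 0.87463455] -0.0017740098344277786 3.25
[  0.01964377 -13.15327111  15.78045952]
```

View pics/w2.png

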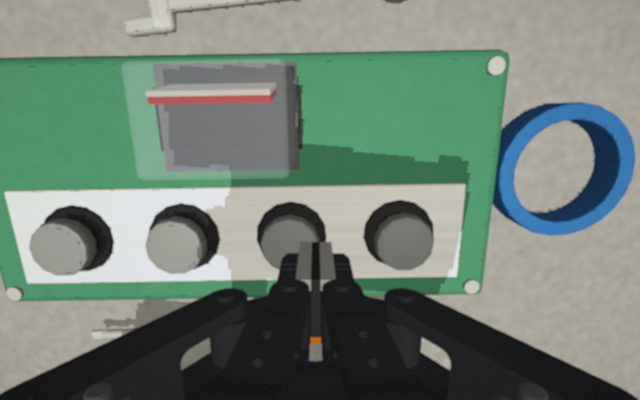

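The wrist view from lower down has the tip at (315,245), to the right of key 3's centre at about (291,243). That matches the pose, which reads 13 mm off in y. I'll triangulate the height from the two wrist positions.

```bash
python3 - <<'E'
from h import *
im=cv2.imread('pics/w2.png')[195:285,20:450]
cv2.imwrite('pics/w2z.png',cv2.resize(im,None,fx=1.85,fy=1.85,interpolation=cv2.INTER_CUBIC))
g=cv2.cvtColor(cv2.imread('pics/w2.png'),cv2.COLOR_BGR2HSV)
v=cv2.imread('pics/w2.png').mean(2)
w=np.load('pics/w2.npz');w1=np.load('pics/w1.npz')
m=((v>75)&(v<165)&(g[:,:,1]<60)).astype(np.uint8)
W=[(193.2,151),(255.5,150.3),(318,149.3),(380.5,148.5)]
for (u,vv),c in zip([(62,247),(174,244),(290,240),(402,240)],W):
    s=m[205:280,u-36:u+36].copy(); s=cv2.morphologyEx(s,cv2.MORPH_OPEN,np.ones((7,7)))
    cs=cv2.findContours(s,cv2.RETR_EXTERNAL,cv2.CHAIN_APPROX_NONE)[0]
    k=max(cs,key=cv2.contourArea); (x,y),r=cv2.minEnclosingCircle(k); x+=u-36;y+=205
    p,e=tri([ray(w,x,y),ray(w1,*c)]); print((x,y,r),cv2.contourArea(k)/(np.pi*r*r),p.round(4),np.round(e,4),onz(w,x,y,.0785).round(4))
E
```

```text
(59.398475646972656, 249.07360458374023, 30.801769256591797) 0.780384278228765 [0.479  0.2026 0.0765] [0.0001 0.0001] [0.4798 0.201  0.0785]
(173.0, 248.0, 30.61055564880371) 0.773178838121659 [0.4849 0.1468 0.0783] [0.0001 0.0001] [0.4849 0.1467 0.0785]
(291.919490814209, 250.55084609985352, 33.70854187011719) 0.5754010277287914 [0.4913 0.0907 0.085 ] [0.0011 0.0011] [0.4883 0.0898 0.0785]
(405.8702278137207, 244.06488418579102, 29.691612243652344) 0.8493998869847171 [0.4967 0.0366 0.0802] [0.0004 0.0004] [0.4962 0.0357 0.0785]
```

View pics/w2z.png

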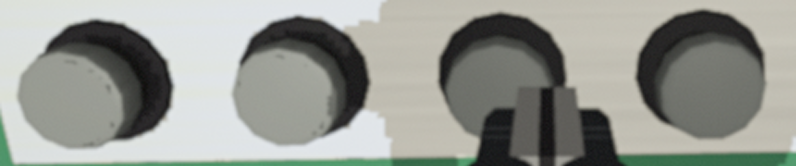

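servo_tool(
  motion=[
    [0,-7,3,0,0,0,-1],
    [0,-6,3,0,0,0,-1],
    [0,0,1,0,0,0,-1],
    [0,0,0,0,0,0,-1],
  ],
)

```text
t: 3.58
tcp_pos: [0.4922, 0.0916, 0.0891]
tool_rot: [0.999, 0.041, 0.001, 0.002]
force: [-0.7, 0.4, -0.2]
finger_gap: 0.004
```

servo_tool(
  motion=[
    [0,0,0,0,0,0,-1],
  ],
)

```text
t: 3.67
tcp_pos: [0.4923, 0.092, 0.0894]
tool_rot: [0.999, 0.042, 0.002, 0.002]
force: [-0.0, -0.1, -0.3]
finger_gap: 0.001
```

servo_tool(
  motion=[
    [-1,0,3,0,0,0,-1],
    [0,0,3,0,0,0,-1],
    [0,0,0,0,0,0,-1],
  ],
)

```text
t: 3.92
tcp_pos: [0.4918, 0.0923, 0.0838]
tool_rot: [0.999, 0.042, 0.003, 0.002]
force: [-0.1, 0.4, -0.3]
finger_gap: -0.003
```

servo_tool(
  motion=[
    [0,0,1,0,0,0,-1],
  ],
)

```text
t: 4.0
tcp_pos: [0.4918, 0.0923, 0.0827]
tool_rot: [0.999, 0.042, 0.003, 0.002]
force: [-0.5, -0.1, 0.1]
finger_gap: 0.001
```

servo_tool(
  motion=[
    [0,0,1,0,0,0,-1],
  ],
)

```text
t: 4.08
tcp_pos: [0.4918, 0.0922, 0.0816]
tool_rot: [0.999, 0.042, 0.003, 0.002]
force: [-0.1, 1.4, -0.3]
finger_gap: -0.001
```

servo_tool(
  motion=[
    [0,0,1,0,0,0,-1],
  ],
)

```text
t: 4.17
tcp_pos: [0.4918, 0.0922, 0.0804]
tool_rot: [0.999, 0.042, 0.003, 0.002]
force: [-0.2, -0.4, 0.5]
finger_gap: -0.002
```

servo_tool(
  motion=[
    [0,0,1,0,0,0,-1],
  ],
)

```text
t: 4.25
tcp_pos: [0.4919, 0.0921, 0.0793]
tool_rot: [0.999, 0.042, 0.003, 0.002]
force: [-0.3, -0.6, 0.1]
finger_gap: 0.003
```

servo_tool(
  motion=[
    [0,0,1,0,0,0,-1],
  ],
)

```text
t: 4.33
tcp_pos: [0.4919, 0.0921, 0.0782]
tool_rot: [0.999, 0.042, 0.003, 0.002]
force: [-0.8, -0.3, -0.2]
finger_gap: -0.001
```

servo_tool(
  motion=[
    [0,0,1,0,0,0,-1],
  ],
)

```text
t: 4.42
tcp_pos: [0.4919, 0.0921, 0.0771]
tool_rot: [0.999, 0.042, 0.003, 0.002]
force: [-0.1, 1.0, 0.7]
finger_gap: 0.002
```

servo_tool(
  motion=[
    [0,0,0.5,0,0,0,-1],
  ],
)

```text
t: 4.5
tcp_pos: [0.4919, 0.0921, 0.0764]
tool_rot: [0.999, 0.042, 0.003, 0.002]
force: [-0.4, 0.2, 0.0]
finger_gap: 0.002
```

```bash
python3 -c "
from h import *
s=manip.sense();print(s['tcp_pos'],s['force'],s['ft_torque'],s['tau'])
snap('wrist','w3')"
```

```text
[0.49187362 0.09206173 0.07644575] [-0.35128141  0.24165432  0.01202012] [ 0.08707903  0.01720648 -0.01500285] [-1.10901003e-01 -3.83257413e+01 -8.18586856e+00 -4.48151829e-02
 -4.07131773e-02 -9.20237690e-04]
```

View pics/w3.png

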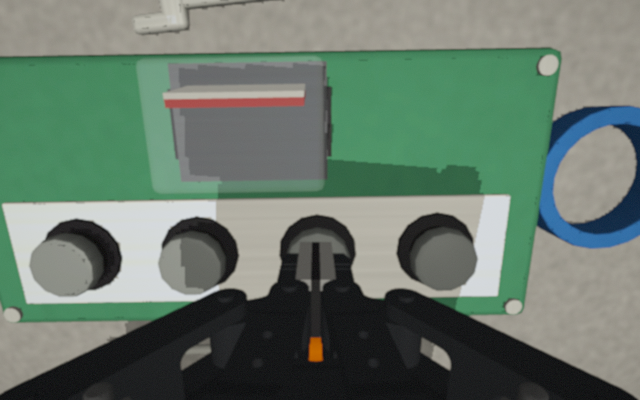

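The finger is centred over key 3 (tip at 315,245) and the flag is still up. There's no clear contact yet, so I'll keep going in small steps.

servo_tool(
  motion=[
    [0,0,0.7,0,0,0,-1],
  ],
)

```text
t: 4.63
tcp_pos: [0.4919, 0.0921, 0.0757]
tool_rot: [0.999, 0.042, 0.003, 0.002]
force: [-0.6, 0.3, -0.3]
finger_gap: -0.002
```

servo_tool(
  motion=[
    [0,0,0,0,0,0,-1],
  ],
)

```text
t: 4.72
tcp_pos: [0.4919, 0.092, 0.0757]
tool_rot: [0.999, 0.042, 0.003, 0.002]
force: [0.6, 0.7, -0.4]
finger_gap: 0.0
```

servo_tool(
  motion=[
    [0,0,0.8,0,0,0,-1],
  ],
)

```text
t: 4.8
tcp_pos: [0.4919, 0.092, 0.0749]
tool_rot: [0.999, 0.042, 0.003, 0.002]
force: [-0.2, 0.7, 0.9]
finger_gap: 0.002
```

servo_tool(
  motion=[
    [0,0,0.8,0,0,0,-1],
  ],
)

```text
t: 4.88
tcp_pos: [0.4919, 0.0921, 0.0741]
tool_rot: [0.999, 0.042, 0.003, 0.002]
force: [-0.3, 0.9, 0.4]
finger_gap: 0.001
```

servo_tool(
  motion=[
    [0,0,0.8,0,0,0,-1],
  ],
)

```text
t: 4.97
tcp_pos: [0.4919, 0.092, 0.0733]
tool_rot: [0.999, 0.042, 0.003, 0.002]
force: [-0.2, -0.5, -0.4]
finger_gap: -0.005
```

servo_tool(
  motion=[
    [0,0,0.8,0,0,0,-1],
  ],
)

```text
t: 5.05
tcp_pos: [0.4919, 0.092, 0.0726]
tool_rot: [0.999, 0.042, 0.003, 0.002]
force: [-0.6, 0.5, 7.0]
finger_gap: -0.0
```

```bash
python3 -c "
from h import *
snap('scene','s3')
snap('wrist','w4')
im=cv2.imread('pics/s3.png')[130:250,270:410]
cv2.imwrite('pics/s3z.png',cv2.resize(im,None,fx=5,fy=5,interpolation=cv2.INTER_CUBIC))
im=cv2.imread('pics/w4.png')[190:290,200:500]
cv2.imwrite('pics/w4z.png',cv2.resize(im,None,fx=2.6,fy=2.6,interpolation=cv2.INTER_CUBIC))
"
```

```text
(no output)
```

View pics/s3z.png

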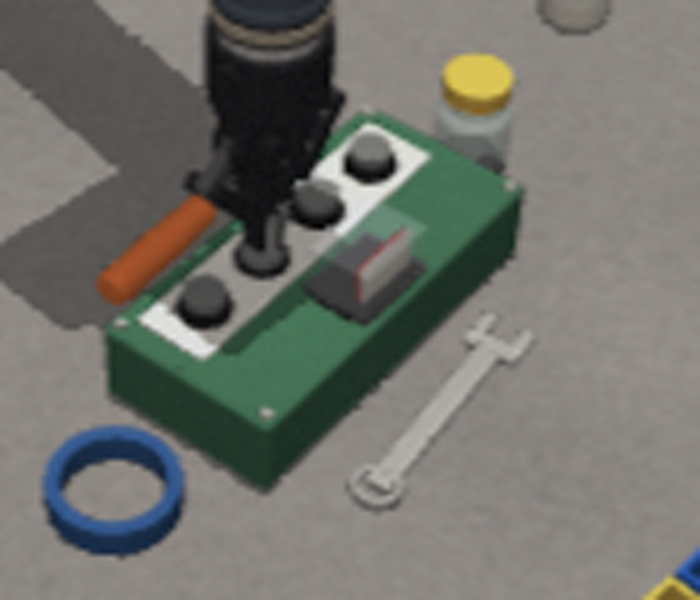

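View pics/w4z.png

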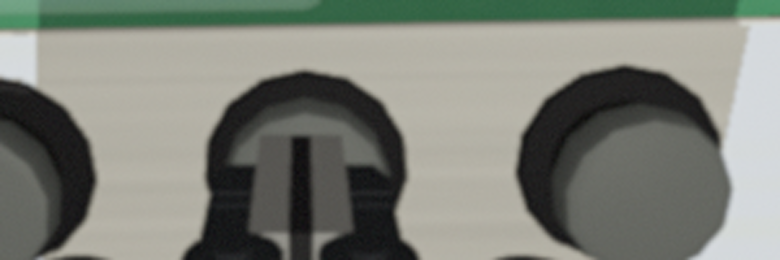

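Key 3's cap has sunk into its boot in both views, while its neighbours stand proud. It went 5.9 mm with under 1 N and then turned firm at 7 N, so this is the latched key. I'll press on.

servo_tool(
  motion=[
    [0,0,1,0,0,0,-1],
    [0,0,1,0,0,0,-1],
  ],
)

```text
t: 5.32
tcp_pos: [0.4919, 0.0921, 0.0718]
tool_rot: [0.999, 0.042, 0.003, 0.002]
force: [-2.0, 0.3, 8.0]
finger_gap: 0.001
```

servo_tool(
  motion=[
    [0,0,1,0,0,0,-1],
  ],
)

```text
t: 5.4
tcp_pos: [0.4919, 0.0921, 0.0714]
tool_rot: [0.999, 0.042, 0.003, 0.002]
force: [-1.1, -0.1, 8.4]
finger_gap: -0.002
```

Progress per row is less than commanded because the arm is compliant, so I'll use slightly larger steps.

servo_tool(
  motion=[
    [0,0,1.5,0,0,0,-1],
    [0,0,1.5,0,0,0,-1],
  ],
)

```text
t: 5.57
tcp_pos: [0.4919, 0.0921, 0.0699]
tool_rot: [0.999, 0.042, 0.003, 0.002]
force: [-1.2, -0.6, 9.1]
finger_gap: -0.003
```

servo_tool(
  motion=[
    [0,0,1.5,0,0,0,-1],
  ],
)

```text
t: 5.65
tcp_pos: [0.492, 0.0921, 0.0693]
tool_rot: [0.999, 0.042, 0.004, 0.002]
force: [-2.9, 0.2, 9.8]
finger_gap: 0.004
```

servo_tool(
  motion=[
    [0,0,1.8,0,0,0,-1],
    [0,0,1.8,0,0,0,-1],
  ],
)

```text
t: 5.82
tcp_pos: [0.4919, 0.0921, 0.0677]
tool_rot: [0.999, 0.043, 0.004, 0.002]
force: [-4.2, 0.4, 21.1]
finger_gap: -0.004
```

servo_tool(
  motion=[
    [0,0,-15,0,0,0,-1],
    [0,0,-15,0,0,0,-1],
    [0,0,-15,0,0,0,-1],
    [0,0,0,0,0,0,-1],
    [0,0,0,0,0,0,-1],
  ],
)

```text
t: 6.23
tcp_pos: [0.4931, 0.092, 0.1146]
tool_rot: [0.999, 0.042, 0.006, 0.002]
force: [0.5, 0.5, -0.4]
finger_gap: -0.004
```

```bash
python3 -c "
from h import *
snap('scene','s5')
snap('wrist','w5')
im=cv2.imread('pics/s5.png')[130:250,270:410]
cv2.imwrite('pics/s5z.png',cv2.resize(im,None,fx=5,fy=5,interpolation=cv2.INTER_CUBIC))
"
```

```text
(no output)
```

View pics/s5z.png

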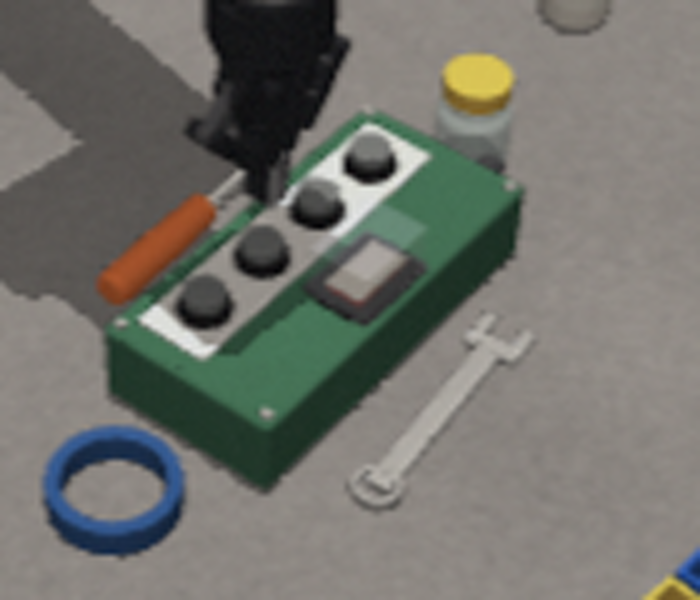

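View pics/w5.png

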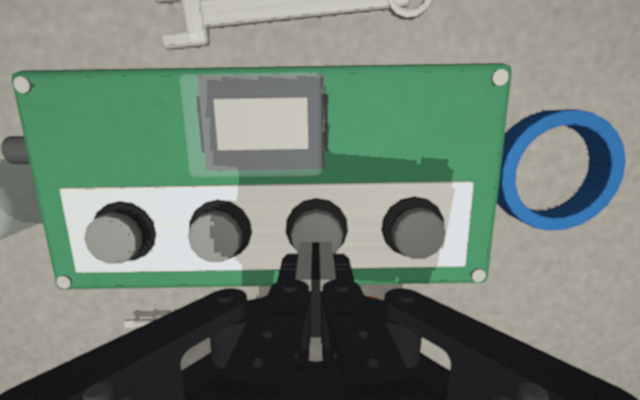

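Both views show the flag lying flat, white side up (wrist view, about 262,124). Key 3's cap is back up level with the others, and the loose things look unmoved. I'll raise the arm a little more and hand in.

servo_tool(
  motion=[
    [0,0,-15,0,0,0,-1],
    [0,0,-15,0,0,0,-1],
    [0,0,0,0,0,0,-1],
    [0,0,0,0,0,0,-1],
  ],
)

```text
t: 6.67
tcp_pos: [0.4897, 0.0921, 0.1401]
tool_rot: [0.999, 0.042, 0.001, 0.002]
force: [-0.3, -0.6, 0.0]
finger_gap: 0.002
```

```bash
python3 -c "
from h import *
s=manip.sense();print(s['t'],s['tcp_pos'],s['force']);print(manip.sign_off())"
```

```text
6.6667 [0.48971919 0.09207939 0.14014729] [-0.25155567 -0.61678061  0.0465045 ]
the job is handed in; nothing more can be done
None
```

The latched key was key 3. I pressed it down until it let go, and the flag dropped flat; I handed the job in at about 6.7 s of the 42 s allowed.

- **Finding the key:** Key 3 was the first key I tapped. Its cap sank 5 to 6 mm with under about 1 N, then turned firm at 7 N, and the pictures showed it sunk into its boot. I didn't touch the other three keys.
- **Pressing it:** I pressed to the stop, about 10.8 mm down by the arm's own reading. The last reading at the stop was 21 N, more than the roughly 10 N needed. I then raised the finger straight up.
- **Last checks:** After release, the scene and wrist pictures showed the flag flat with its white side up, and all four caps level. By eye, the loose things visible in those views (jar, tape, screwdriver and wrench) had not moved. I did not look again at the bottle, slug and brush, which the arm went nowhere near after its first move. At hand-in the tool was about 60 mm above the keys and the force reading was close to zero.
- **What disagreed:** Triangulating with the fixed cameras put the cap tops at 70 to 72 mm. The two wrist views gave 76 to 80 mm for the three keys they saw clearly, which fits the stated 78.5 mm. Their value for key 3 was 85 mm, because the fingers hid part of its cap. The tool drifted about 10 mm in y on the way down, and I corrected that before tapping.

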